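# Two-button release of a shaft gauging shuttle

### The job

On the shaft gauging fixture, press the two large round buttons down together, one fingertip on each, and keep both held fully down until the shuttle carrying the shaft has slid out of the clear hood as far as it goes, to its stop at the open end of the track; then let both buttons come back up and move the hand clear. Do not press one of the two alone, leave the small zero button unpressed, and leave the shaft lying in its V-blocks and everything else on the bench where it is.

Things in the scene. Friction and masses are not known exactly. Their poses are not given: they have to be found in the camera images.
- fixture: Fixed fixture, level on the bench, yaw within 0.55 rad of 0. Origin on the bench; base x -92 to +72, y -114 to +114 mm (own axes). Robot side (-x): grey button deck, top 40 mm high, x -91 to -5; large buttons at x -35, y +32 and -32, small one at x -72, y 0. +x side: shuttle track, covered from y -114 to -14 by a hood with a clear roof (x -8 to +74, top 92 mm high).
- left_top (a point): Black flat round cap, 28 mm diameter, of the large button on the fixture's own +y side. Point: centre of its top face, 58 mm above the bench when up, 50 mm fully down; moves straight down. The two large buttons are 64 mm apart along the fixture's y; each stands in a fixed collar 38 mm across, rim 46 mm above the bench.
- right_top (a point): The identical cap of the large button on the fixture's own -y side; point at the centre of its top face.
- left_button (a joint): Travel of the large button on the +y side, m: 0 up, 0.008 fully down. Spring return, about 1.2 N to start and 4 N fully down. Each button alone keeps the shuttle locked unless it is down more than about 5 mm; counted as pressed beyond 5 mm.
- right_button (a joint): The same for the large button on the -y side.
- zero_button (a joint): Travel of the small black button (14 mm diameter, top 53 mm above the bench), nearer the robot and midway between the two large ones, m: 0 up, 0.005 down. Not to be pressed.
- shuttle (a joint): Travel along the fixture's own +y, m: 0 to 0.003 locked under the hood, 0.064 fully out at its stop. A spring with a slow damper drives it out in about 3 s while both large buttons are down; if either comes up early, it catches on the next tooth. It stays out. Its rear 28 mm stay under the hood. Shuttle 146 mm long, lower than 65 mm; shaft top at 70 mm.
- nest (a point): Point on the shuttle at the middle of its two V-blocks, on the axis of a seated shaft, 60 mm above the bench.
- shaft_mid (a point): Centre of the loose stepped steel shaft (142 mm long, 20 mm diameter, 14 mm at its ends, 0.3 kg) that lies in the shuttle's V-blocks along the fixture's own y, its axis 60 mm above the bench.
- ring_gauge: Loose steel ring, 32 mm across and 12 mm high, on the deck beside the large button at its +y end. Origin centre of underside. Leave alone.
- pin_gauge: Loose upright steel pin, 16 mm head, 40 mm high, on the deck beside the large button at its -y end. Origin centre of underside. Leave alone.
- dish: Loose open red dish 90 x 70 x 18 mm on the bench. Origin centre of underside. Leave alone.
- black_tray: Loose flat black tray 120 x 80 mm, 20 mm high with the sample on it. Origin centre of underside. Leave alone.
- cards: Loose stack of white cards 100 x 70 x 30 mm. Origin centre of underside. Leave alone.
- pen_box: Loose green open box 70 x 70 mm, 95 mm high. Origin centre of underside. Leave alone.
- marker: Loose marker pen 135 mm long, 18 mm thick, lying on the bench. Origin under its barrel's middle. Leave alone.
Not all that is in view belongs to the job. Leave any black or green look-alike of the part that bears shaft_mid alone.

How it is judged (in metres and radians):
On the way, in this order (a step that is already met when the one before it is completed fails the run):
1. both large buttons are pressed down together by the fingers while the shuttle is still mostly in (value of joint each of left_button, right_button above 0.005 m and contact force between the fingers and left_button above 0.5 N and contact force between the fingers and right_button above 0.5 N and value of joint shuttle below 0.045 m), for 0.3 s.
2. both buttons are still held down when the shuttle has run fully out (value of joint each of left_button, right_button above 0.005 m and value of joint shuttle above 0.061 m), for 0.2 s.
At the end, for the whole second after the job is handed in: The shuttle is out to at least 60 of its 64 mm, both large buttons are up again (within 2 mm), the small button is up, the shaft lies in the V-blocks (within 12 mm of the nest point) and no other thing has moved by more than 20 mm (value of joint shuttle above 0.06 m and value of joint each of left_button, right_button, zero_button below 0.002 m and distance between shaft_mid and nest below 0.012 m and distance of each of ring_gauge, pin_gauge, dish, black_tray, cards, pen_box, marker from where it was at the start of the episode below 0.02 m); the robot touches nothing.
It fails at once if one large button is pressed fully while the other is not pressed at all ((value of joint left_button above 0.006 m and value of joint right_button below 0.001 m) or (value of joint right_button above 0.006 m and value of joint left_button below 0.001 m)).
It fails at once if the small zero button is pressed (value of joint zero_button above 0.003 m).
It fails at once if the shaft is lifted or pushed out of its V-blocks (distance between shaft_mid and nest above 0.015 m).
It fails at once if a bystander is lifted, carried or pushed away (distance of any of ring_gauge, pin_gauge, dish, black_tray, cards, pen_box, marker from where it was at the start of the episode above 0.025 m).
It also fails if it takes over 40 s, if anything falls off the work surface, if the arm or the gripper's body presses on something with over 40 N, if the wrist force passes 120 N, or if a joint passes its speed limit or range.

### The arm

A 6-joint arm with a two-finger parallel gripper is mounted at the origin on the work surface. World frame = base frame: x ahead of the robot, y to its left, z up, the work surface at z = 0. Lengths are in m, angles in degrees, forces in N, time in s.
With the tool pointing down it reaches from about 0.4 to 0.825 m from the base axis. Payload 7 kg.
Tool frame: the origin (TCP) lies at the very end of the fingers, on their centre line; the grasp point (between the pads) lies 19 mm behind it; z points along the fingers, y is the line along which they close (so a half turn about z gives the same grasp; the last joint's range is limited). The gripper opens to 88 mm and grips with 3 to 60 N. Pads are 19 mm wide; open, the fingers measure 130 mm over their backs; the gripper's body (78 mm by 193 mm) begins 47 mm behind the grasp point.
Start: joints at [91.392, 20.546, 0.682, 0, -70.136, -16.507], TCP at [0.176, 0.652, 0.194] pointing down, gripper open.
Joint ranges: [-176.03, 176.03], [-82.01, 121.73], [-58.28, 71.71], [-173.87, 95.51], [-174.79, -0.11], [-173.66, 173.66]. Speed limits (degrees/s): [136.94, 136.94, 172.46, 180, 180, 180].

### API

Orientations are given as [roll, pitch, yaw] about the fixed x, y, z axes, in that order (R = Rz(yaw) Ry(pitch) Rx(roll)).
In Python, from plant import ctrl gives the robot as it stands.
- The arm moves only by the tool carry_out, never from a script. Its argument "deltas" is a list that holds one entry, the list of rows, each a list of 5 numbers: the shift along the tool's x, y, z scaled (see below), then the turn about the tool's z scaled (see below), then the opening, from -1 (shut) to 1 (fully open). A call has 1 to 5 rows; each row is the pose to reach, as a shift and turn from the pose commanded when the call began, along the tool's axes at that moment, turning the shorter way round; what a row does not reach only later rows make up. The controller multiplies each number of a shift by 20 cm and each number of a turn by 2 pi rad. A row lasts 1/10 s, in which the tool goes at most 50 mm and 8.59 degrees, less where a joint would pass 70% of its speed; a pose out of reach is approached as far as the arm can. A call with a number of a shift or a turn outside -1 to 1 is refused whole. A call with a gripper value outside its range is refused whole. The fingers move at their own pace and stop on an object; the grip force is fixed at half the most. Time passes only in rows, so rows that repeat a pose let the fingers close. It gives the time, the measured TCP pose, the force, the opening and the grip force at its end, in the units of the state.
- ctrl.get_obs(): the state, without advancing time (a new reading comes with each control period).
- ctrl.snapshot(name): name is "scene" or "top" or "wrist"; returns a dict with "color" (384x512x3 uint8, red, green, blue), "camera_matrix" (3x3 intrinsics, pixels), "R" (3x3) and "t" (3): a world point X has camera coordinates R X + t. Camera axes: x right, y down, z forward; pixel columns grow to the right and rows downward; lengths in m; the calibration is good to about 2 mm. A picture is of the moment at which its call begins. There is no depth.
- ctrl.close_job(): hands the job in; it is judged then, once.
Trained networks look in a picture, given as the dict that the camera call returned (one of the last four; its "shot" number tells which), for a name from the list of things; names that differ only in an ending like _2 or _b are one class to them, and where a whole thing is asked for, a point or a joint stands for the part that bears it (a point fixed in the world has none). Each returns a list of dicts, best first, with "p" (0 to 1); they miss things now and then, are a little off and sometimes report something else, mostly with a low value. They report only what shows in the picture. A call takes as long as a camera call. They do not tell look-alikes from the thing itself.
- ctrl.search_frame(picture, name): "centre" ([column, row] in pixels, amid what is visible of it).
- ctrl.silhouettes(picture, name): "mask" (384x512 bool, what is visible of it) and "centre" ([column, row] in pixels, amid what is visible of it).
- ctrl.spot_point(picture, name): "centre" ([column, row] in pixels: a listed point, or the origin of a listed thing).
The state is a dict: "clock": time; "joint_pos": joint angles; "qvel": joint speeds; "tau": joint torques, N m; "tool_pos": TCP position; "orientation": TCP orientation; "force": force on the tool from outside, world axes, zero at the start; "moment": the same for the moment, N m; "opening": finger opening in m; "gripper_force": force on a finger pad.
Only numpy, scipy, OpenCV 4.12 (cv2) and the standard library are available. Lean on these libraries where they do the work, as an engineer would, in place of code of your own. Each camera call takes 0.05 s, during which the arm holds its last target. There are 200 camera calls.

## Working session

There is one attempt and no reset: what is moved stays moved. The work goes in short steps, Python scripts to look and compute and a tool call to move; the robot and the scene stay as the last step left them, time stands still between calls to the robot, and variables do not carry over. Pictures are saved under pics/ and viewed, at most 10 in all, crops included, and the job is handed in when it is done.

Besides the shell and the picture viewer there is one more tool, called after "Emit:" in YAML: its name, and indented under it one key for each argument. carry_out: Moves the arm, as the interface text tells. Its arguments: {"type":"object","properties":{"deltas":{"type":"array"}},"required":["deltas"]}

```bash
mkdir -p pics
cat > h.py <<'E'
from plant import ctrl
import numpy as np, cv2
def shot(n,f=None):
    p=ctrl.snapshot(n)
    if f: cv2.imwrite(f'pics/{f}.png',p['color'][:,:,::-1])
    return p
def ray(p,uv,z):
    K=np.array(p['camera_matrix']);R=np.array(p['R']);t=np.array(p['t'])
    d=R.T@np.linalg.solve(K,[uv[0],uv[1],1]);c=-R.T@t
    return c+d*(z-c[2])/d[2]
def proj(p,X):
    x=np.array(p['camera_matrix'])@(np.array(p['R'])@X+p['t']);return x[:2]/x[2]
Z=dict(left_top=.058,right_top=.058,zero_button=.053,fixture=0,nest=.06,shaft_mid=.06,ring_gauge=.04,pin_gauge=.04)
E
python3 - <<'E'
from h import *
o=ctrl.get_obs();print(o['clock'],o['tool_pos'],o['orientation'],o['opening'],o['force'])
for n in ['top','scene']:
    p=shot(n,n+'0')
    print(n,-np.array(p['R']).T@p['t'])
    for k,z in Z.items():
        for r in (ctrl.spot_point(p,k) if k!='zero_button' else ctrl.search_frame(p,k))[:3]:
            print(k,round(r['p'],2),np.round(r['centre']),np.round(ray(p,r['centre'],z),4))
a=cv2.imread('pics/top0.png');b=cv2.imread('pics/scene0.png')
cv2.imwrite('pics/both0.png',cv2.resize(np.vstack([a,b]),(400,600)))
E
```

```text
0.0 [0.175877   0.65110458 0.19322222] [ 1.79904986e+02 -5.74487057e-03 -1.51215033e+01] 0.08790733469235851 [-0.05974107  0.54696458 -1.06033663]
top [0.28999088 0.02497848 1.29030816]
left_top 0.61 [228. 213.] [0.5207 0.0799 0.058 ]
right_top 0.7 [121. 266.] [0.3854 0.356  0.058 ]
right_top 0.53 [255. 217.] [0.5096 0.0069 0.058 ]
fixture 0.72 [246. 206.] [0.5526 0.031  0.    ]
nest 0.79 [256. 188.] [0.588  0.0043 0.06  ]
shaft_mid 0.89 [322. 268.] [ 0.3719 -0.1631  0.06  ]
shaft_mid 0.73 [325. 181.] [ 0.6039 -0.1835  0.06  ]
shaft_mid 0.7 [211. 137.] [0.7357 0.1255 0.06  ]
ring_gauge 0.38 [213. 219.] [0.5096 0.1208 0.04  ]
pin_gauge 0.71 [260. 191.] [ 0.5843 -0.0071  0.04  ]
pin_gauge 0.45 [279. 219.] [ 0.5053 -0.057   0.04  ]
scene [0.95854865 0.42359855 0.85272015]
left_top 0.4 [289. 193.] [0.52  0.072 0.058]
right_top 0.69 [418. 248.] [0.4172 0.3735 0.058 ]
right_top 0.6 [273. 177.] [0.5129 0.0095 0.058 ]
zero_button 0.2 [423. 248.] [0.405  0.3807 0.053 ]
fixture 0.72 [270. 203.] [0.5456 0.0366 0.    ]
nest 0.89 [253. 189.] [0.5752 0.0033 0.06  ]
shaft_mid 0.96 [233. 279.] [0.7672 0.1472 0.06  ]
shaft_mid 0.82 [180. 236.] [ 0.7859 -0.0152  0.06  ]
shaft_mid 0.74 [273. 203.] [0.5688 0.0677 0.06  ]
ring_gauge 0.45 [311. 207.] [0.4996 0.1296 0.04  ]
pin_gauge 0.48 [255. 166.] [ 0.5118 -0.056   0.04  ]
```

View pics/top0.png

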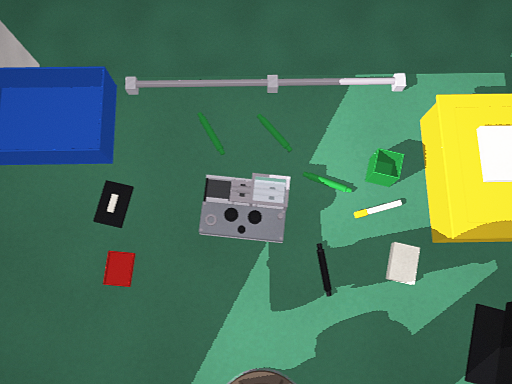

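The top view shows the fixture at about (246,208). The large buttons are at (231,214) and (255,217), and the small one is at (241,229). The fixture yaw is about -7°, and the midpoint between the buttons is about (0.515, 0.042). I'm moving above it now.

Emit:
carry_out:
  deltas:
    - [[0.16, 0.16, 0, 0, 0.0], [0.32, 0.33, 0, 0, 0.0], [0.48, 0.5, 0, 0, 0.0], [0.64, 0.66, 0, 0, 0.0], [0.8, 0.83, 0, 0, 0.0]]

```text
clock: 1.4
tool_pos: [0.2878, 0.4481, 0.1943]
orientation: [-180.0, -0.0, -15.1]
force: [0.4, 0.3, -0.2]
opening: 0.0528
gripper_force: 0.0
```

Emit:
carry_out:
  deltas:
    - [[0.16, 0.16, 0, 0, 0.0], [0.32, 0.33, 0, 0, 0.0], [0.48, 0.5, 0, 0, 0.0], [0.64, 0.66, 0, 0, 0.0], [0.8, 0.83, 0, 0, 0.0]]

```text
clock: 1.9
tool_pos: [0.399, 0.2462, 0.1947]
orientation: [-179.9, -0.0, -15.1]
force: [1.8, -0.7, 0.2]
opening: 0.0436
gripper_force: 0.0
```

Emit:
carry_out:
  deltas:
    - [[0.16, 0.16, 0, 0, -0.02], [0.32, 0.33, 0, 0, -0.02], [0.48, 0.5, 0, 0, -0.02], [0.64, 0.66, 0, -0.01, -0.02], [0.8, 0.83, 0, -0.022, -0.02]]

```text
clock: 2.4
tool_pos: [0.5104, 0.044, 0.1946]
orientation: [-180.0, -0.1, -7.0]
force: [0.6, 1.5, 0.0]
opening: 0.0428
gripper_force: 0.0
```

Emit:
carry_out:
  deltas:
    - [[0, 0, 0, 0, -0.02], [0, 0, 0, 0, -0.02], [0, 0, 0, 0, -0.02], [0, 0, 0, 0, -0.02]]

```text
clock: 2.8
tool_pos: [0.5093, 0.0467, 0.1944]
orientation: [-180.0, -0.0, -7.1]
force: [0.0, 0.1, 0.7]
opening: 0.0435
gripper_force: 0.0
```

```bash
cat > look.py <<'E'
import sys
from h import *
o=ctrl.get_obs();print(o['clock'],o['tool_pos'],o['orientation'],o['opening'],o['force'])
for n in ['wrist','top']:
    p=shot(n,n+sys.argv[1])
    print(n,-np.array(p['R']).T@p['t'])
    for k,z in Z.items():
        for r in (ctrl.spot_point(p,k) if k!='zero_button' else ctrl.search_frame(p,k))[:3]:
            print(k,round(r['p'],2),np.round(r['centre']),np.round(ray(p,r['centre'],z),4))
E
python3 look.py 1
```

```text
2.8 [0.50925657 0.0466919  0.19435889] [-1.79982527e+02 -1.67395209e-02 -7.12426086e+00] 0.04347204424443361 [0.04965908 0.06074603 0.68033537]
wrist [0.57625284 0.03792994 0.38563882]
left_top 0.55 [231. 170.] [0.5208 0.0702 0.058 ]
right_top 0.81 [291. 172.] [0.5099 0.0082 0.058 ]
zero_button 0.72 [256. 205.] [0.478  0.0491 0.053 ]
fixture 0.57 [256. 131.] [0.5528 0.0391 0.    ]
shaft_mid 0.58 [464.  46.] [ 0.6104 -0.1639  0.06  ]
pin_gauge 0.66 [351. 166.] [ 0.5052 -0.0594  0.04  ]
top [0.28999088 0.02497848 1.29030816]
left_top 0.42 [229. 212.] [0.5252 0.0762 0.058 ]
right_top 0.42 [254. 215.] [0.5158 0.01   0.058 ]
fixture 0.59 [246. 204.] [0.5566 0.0295 0.    ]
shaft_mid 0.81 [322. 270.] [ 0.367  -0.1631  0.06  ]
shaft_mid 0.66 [273. 130.] [ 0.7532 -0.0472  0.06  ]
shaft_mid 0.62 [208. 132.] [0.7504 0.1322 0.06  ]
ring_gauge 0.44 [213. 219.] [0.5099 0.1208 0.04  ]
```

View pics/wrist1.png

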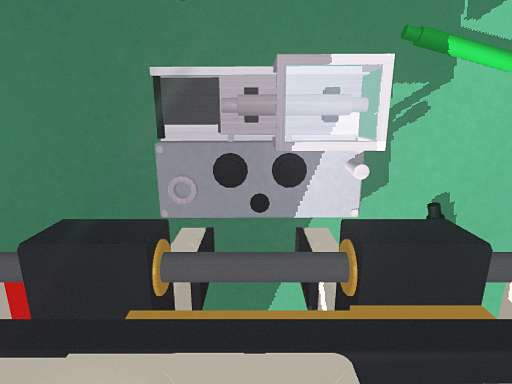

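The wrist view shows the caps at (230,170) and (289.5,170), with the deck edges parallel to the image rows, so yaw is aligned. I'll refine the cap centres by segmentation.

Run:
```python
from h import *
p=shot('wrist');g=p['color'].max(2)
P=[]
for (u,v),z in [((230,170),.058),((290,170),.058),((260,203),.053)]:
    m=np.zeros(g.shape,np.uint8);m[v-22:v+23,u-24:u+25]=(g[v-22:v+23,u-24:u+25]<80)
    n,l,s,c=cv2.connectedComponentsWithStats(m);i=l[v,u]
    print(s[i],c[i],ray(p,c[i],z));P.append(ray(p,c[i],z))
d=P[0]-P[1];print(np.linalg.norm(d),'yaw',np.degrees(np.arctan2(-d[0],d[1])),'mid',(P[0]+P[1])/2)
m=(P[0]+P[1])/2;y=np.radians(-7.1)
o=ctrl.get_obs();e=(m-o['tool_pos']);print('tool dx,dy',e[0]*np.cos(y)+e[1]*np.sin(y),e[0]*np.sin(y)-e[1]*np.cos(y))
z=P[2]-m;print('zero rel',z, 'zdir yaw',np.degrees(np.arctan2(-z[1],-z[0])))
```

```text
[212 154  35  34 935] [228.75828877 170.44064171] [0.52051968 0.07111175 0.058     ]
[271 153  35  35 937] [287.86232657 170.1696905 ] [0.51304834 0.01008187 0.058     ]
[249 194  20  19 287] [258.38675958 202.8989547 ] [0.48029261 0.0449783  0.053     ]
0.06148550239823303 yaw -6.979478297698282 mid [0.51678401 0.04059681 0.058     ]
tool dx,dy 0.007797328362465947 0.004128280334723552
zero rel [-0.0364914  0.0043815 -0.005    ] zdir yaw -6.846687260532082
```

Emit:
carry_out:
  deltas:
    - [[0.03, 0.026, 0.15, 0, -0.02], [0.03, 0.026, 0.3, 0, -0.02], [0.03, 0.026, 0.45, 0, -0.02], [0.03, 0.026, 0.57, 0, -0.02], [0.03, 0.026, 0.57, 0, -0.02]]

```text
clock: 4.25
tool_pos: [0.5125, 0.0389, 0.0772]
orientation: [179.8, 0.3, -7.2]
force: [-0.7, -1.0, 1.3]
opening: 0.0429
gripper_force: 0.0
```

Run:
```python
from h import *
o=ctrl.get_obs();print(o['clock'],o['tool_pos'],o['orientation'],o['opening'],o['force'])
a=shot('wrist')['color'];p=shot('scene');b=p['color']
u,v=proj(p,[.515,.04,.06]).astype(int)
b=cv2.resize(b[v-60:v+60,u-80:u+80],(512,384),interpolation=cv2.INTER_CUBIC)
cv2.imwrite('pics/a2.png',cv2.resize(np.vstack([a,b]),(400,600))[:,:,::-1])
```

```text
4.25 [0.51250116 0.03887863 0.07720346] [179.84287219   0.30811076  -7.23306257] 0.042916805809063666 [-0.67231891 -0.9620197   1.30056465]
```

View pics/a2.png

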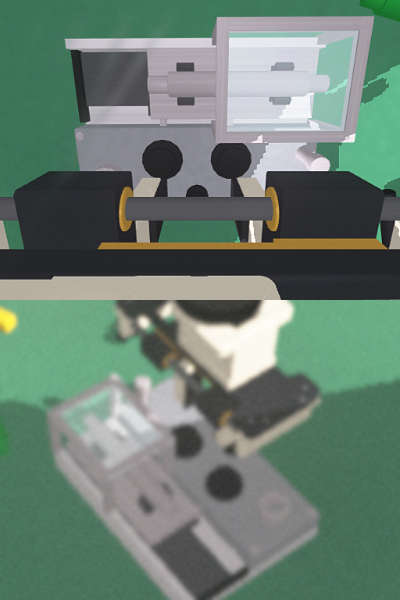

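The wrist view shows both caps still fully visible just ahead of the fingertips. I'll overlay the predicted tip and cap positions to check this.

Run:
```python
from h import *
o=ctrl.get_obs();T=o['tool_pos'];y=np.radians(-7.1)
F=np.array([-np.sin(y),np.cos(y),0]);X=np.array([np.cos(y),np.sin(y),0])
M=np.array([.5146,.0407,.058])
out=[]
for n in ['wrist','scene']:
    p=shot(n);c=p['color'][:,:,::-1].copy()
    u,v=proj(p,[.515,.04,.06]).astype(int);s=5 if n=='wrist' else 8
    w,h=(80,50) if n=='wrist' else (50,36)
    x0,y0=max(u-w,0),max(v-h,0)
    c=c[y0:v+h,x0:u+w];c=cv2.resize(c,None,fx=s,fy=s,interpolation=cv2.INTER_CUBIC)[:,:]
    def dr(P,col):
        q=[((proj(p,a)-[x0,y0]+.5)*s).astype(int) for a in P];cv2.polylines(c,[np.array(q)],True,col,1)
    th=np.linspace(0,2*np.pi,30)
    for k in (1,-1):
        dr([M+k*.032*F+.014*(np.cos(t)*X+np.sin(t)*F) for t in th],(0,255,255))
        dr([T+F*k*a+X*b for a,b in [(.0215,-.0095),(.0425,-.0095),(.0425,.0095),(.0215,.0095)]],(0,0,255))
        dr([T+F*k*a+X*b+[0,0,.03] for a,b in [(.0215,-.0095),(.0425,-.0095),(.0425,.0095),(.0215,.0095)]],(255,0,0))
    cv2.imwrite(f'pics/ov_{n}.png',cv2.resize(c,(800,500) if n=='wrist' else (800,576)))
```

```text
(no output)
```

View pics/ov_wrist.png

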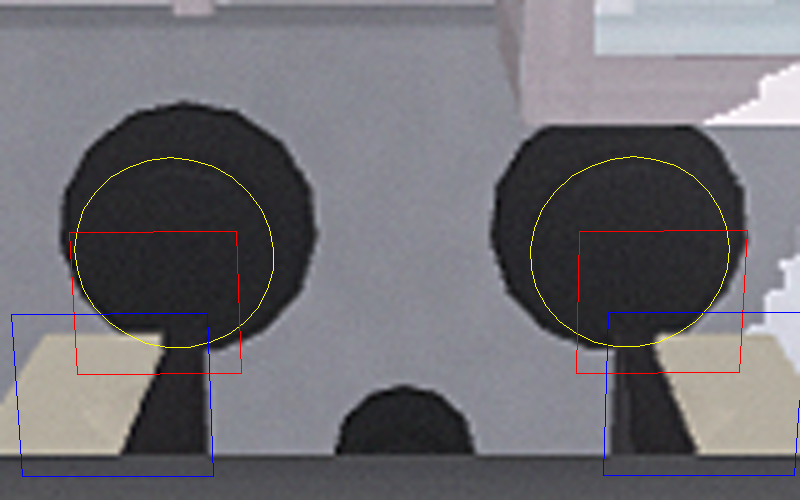

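View pics/ov_scene.png

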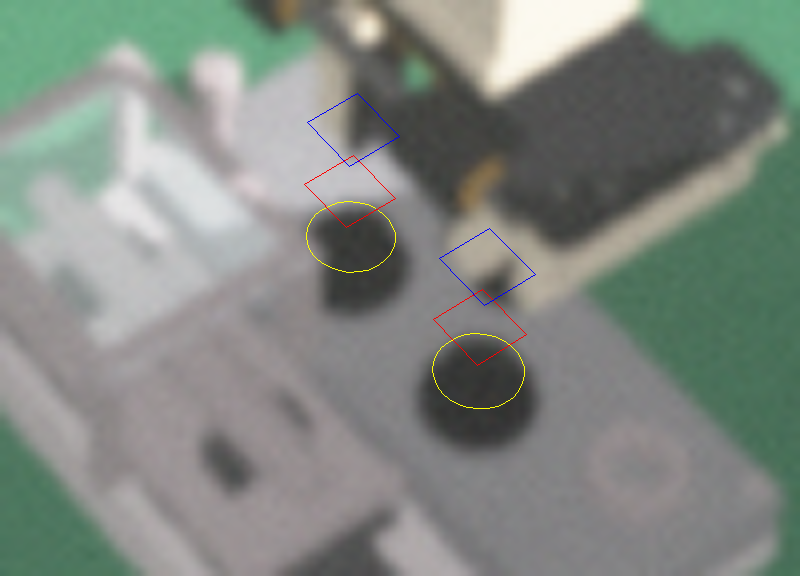

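The yellow rings (my cap estimate) match both views once parallax is allowed for. The fingertips' dark pads blend into the black caps, so I'll stretch the dark range to see the tips.

Run:
```python
from h import *
p=shot('wrist');c=p['color'][:,:,::-1].astype(float)
u,v=proj(p,[.515,.04,.06]).astype(int)
w=c[v-40:v+45,u-80:u+80]
p=shot('scene');c=p['color'][:,:,::-1].astype(float)
u,v=proj(p,[.515,.04,.06]).astype(int)
s=c[v-34:v+30,u-45:u+55]
f=lambda i,k:cv2.resize(np.clip((i-15)*4,0,255).astype(np.uint8),k,interpolation=cv2.INTER_CUBIC)
cv2.imwrite('pics/en.png',np.vstack([f(w,(560,300)),f(s,(560,300))]))
```

```text
(no output)
```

View pics/en.png

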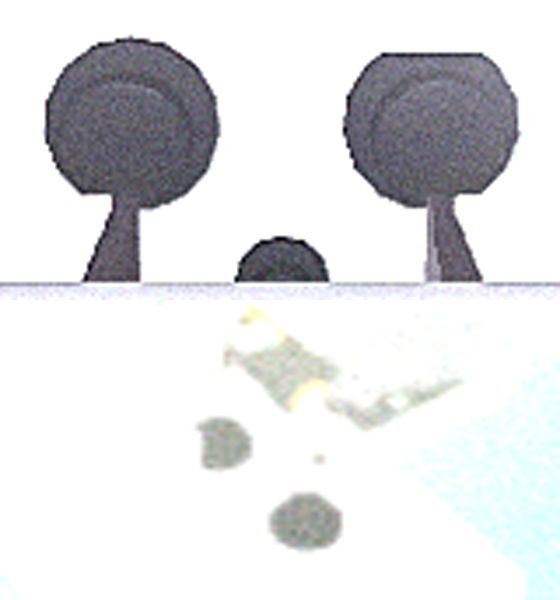

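Emit:
carry_out:
  deltas:
    - [[0.01, -0.01, 0.04, 0, -0.02], [0.01, -0.01, 0.075, 0, -0.02], [0.01, -0.01, 0.075, 0, -0.02], [0.01, -0.01, 0.075, 0, -0.02]]

```text
clock: 4.95
tool_pos: [0.5168, 0.0414, 0.0648]
orientation: [180.0, 0.0, -7.2]
force: [0.5, -0.1, -0.1]
opening: 0.0428
gripper_force: 0.0
```

```bash
cat > en.py <<'E'
import sys
from h import *
o=ctrl.get_obs();print(o['clock'],o['tool_pos'],o['orientation'],o['opening'],o['force'],o['moment'])
ps=[shot('wrist') for _ in range(5)];p=ps[0]
c=np.mean([q['color'][:,:,::-1].astype(float) for q in ps],0)
u,v=proj(p,[.515,.04,.06]).astype(int);print(u,v)
w=cv2.resize(c[v-50:v+50,u-80:u+80],(800,500),interpolation=cv2.INTER_LINEAR)
w=np.clip((cv2.GaussianBlur(w,(0,0),4)-25)*7,0,255).astype(np.uint8)
T=o['tool_pos'];y=np.radians(-7.1);F=np.array([-np.sin(y),np.cos(y),0]);X=np.array([np.cos(y),np.sin(y),0])
for k in (1,-1):
    q=[((proj(p,T+F*k*a+X*b)-[u-80,v-50]+.5)*5).astype(int) for a,b in [(.0215,-.0095),(.0425,-.0095),(.0425,.0095),(.0215,.0095)]]
    cv2.polylines(w,[np.array(q)],True,(0,0,255),1)
cv2.imwrite(f'pics/{sys.argv[1]}.png',w)
E
python3 en.py e3
```

```text
4.95 [0.51683377 0.04138741 0.06479108] [ 1.79968278e+02  4.43762622e-02 -7.19049529e+00] 0.04275239029862783 [ 0.49524617 -0.13866347 -0.06717014] [0.01316358 0.00454659 0.03749622]
256 221
```

View pics/e3.png

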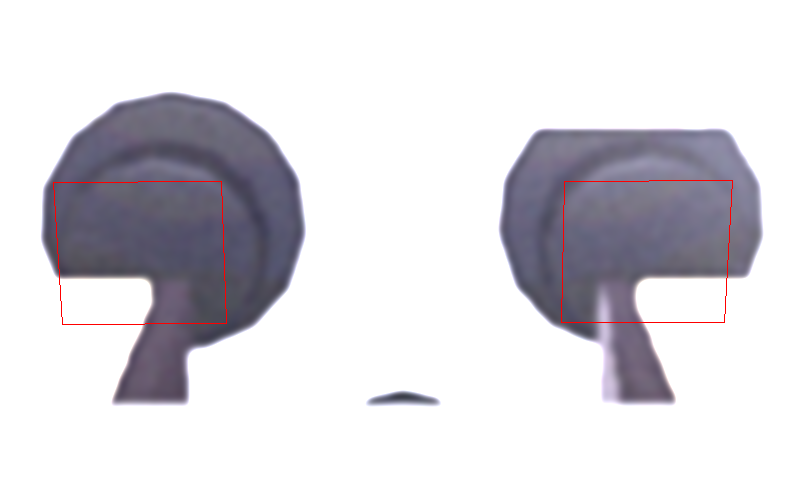

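With the dark range stretched, the black tips show over both caps, matching the predicted front edge (row ~183) but sitting slightly outboard. I'll close a few mm and press.

Emit:
carry_out:
  deltas:
    - [[0, 0, 0.0, 0, -0.16], [0, 0, 0.015, 0, -0.16], [0, 0, 0.03, 0, -0.16], [0, 0, 0.03, 0, -0.16]]

```text
clock: 5.6
tool_pos: [0.5167, 0.0414, 0.0586]
orientation: [180.0, 0.0, -7.2]
force: [-1.3, 0.4, 1.4]
opening: 0.0371
gripper_force: 0.0
```

Emit:
carry_out:
  deltas:
    - [[0, 0, 0.01, 0, -0.16], [0, 0, 0.015, 0, -0.16], [0, 0, 0.015, 0, -0.16]]

```text
clock: 5.9
tool_pos: [0.517, 0.0415, 0.0559]
orientation: [180.0, 0.0, -7.2]
force: [0.1, -0.5, 1.0]
opening: 0.0369
gripper_force: 0.0
```

Emit:
carry_out:
  deltas:
    - [[0, 0, 0.005, 0, -0.16], [0, 0, 0.01, 0, -0.16], [0, 0, 0.01, 0, -0.16]]

```text
clock: 6.2
tool_pos: [0.517, 0.0415, 0.054]
orientation: [180.0, 0.0, -7.2]
force: [-0.4, 0.3, -0.1]
opening: 0.0369
gripper_force: 0.0
```

Run:
```python
from h import *
a=[]
for _ in range(6):
    ctrl.snapshot('wrist');o=ctrl.get_obs();a.append(np.r_[o['tool_pos'],o['force'],o['moment']])
print(np.mean(a,0).round(4),np.std(a,0).round(3))
```

```text
[ 0.5171  0.0415  0.0542 -0.3158  0.1452  0.1314 -0.0096 -0.0149  0.012 ] [0.    0.    0.    0.303 0.378 0.465 0.032 0.022 0.044]
```

```bash
python3 en.py e4
```

```text
6.5 [0.517145   0.04155331 0.05423013] [-1.79996849e+02 -6.09135288e-03 -7.19193537e+00] 0.03680131326692818 [-0.56154067 -0.17370977  0.42490191] [ 0.01657441 -0.01528985 -0.01526581]
257 227
```

View pics/e4.png

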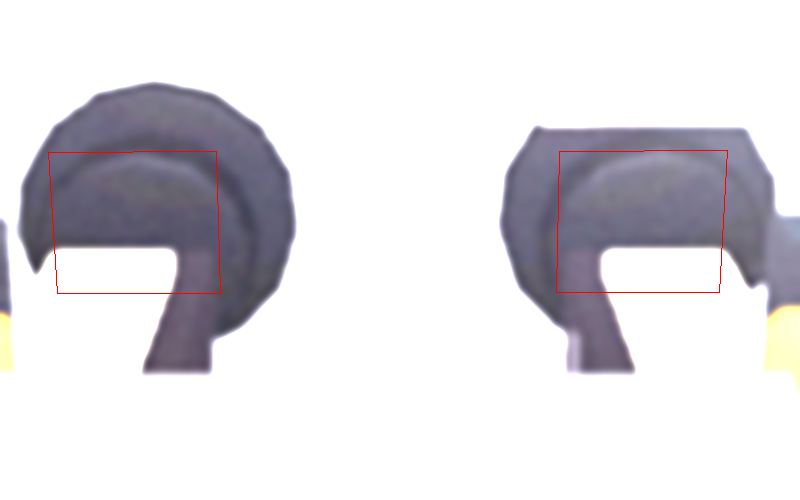

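Emit:
carry_out:
  deltas:
    - [[0, 0, 0.005, 0, -0.16], [0, 0, 0.01, 0, -0.16], [0, 0, 0.01, 0, -0.16]]

```text
clock: 7.05
tool_pos: [0.517, 0.0415, 0.052]
orientation: [180.0, 0.0, -7.2]
force: [-0.5, 0.5, 0.6]
opening: 0.0369
gripper_force: 0.0
```

```bash
cat > f.py <<'E'
from h import *
a=[]
for _ in range(3):
    ctrl.snapshot('wrist');o=ctrl.get_obs();a.append(np.r_[o['tool_pos'],o['force'],o['moment']])
print(np.mean(a,0).round(4),np.std(a,0).round(3))
E
python3 f.py
python3 - <<'E'
from h import *
c=0
for _ in range(4):
    p=shot('scene');c=c+p['color'][:,:,::-1].astype(float)/4
u,v=proj(p,[.515,.04,.06]).astype(int)
w=cv2.resize(c[v-36:v+36,u-50:u+50],(800,576),interpolation=cv2.INTER_CUBIC)
w=np.clip((w-10)*1.7,0,255).astype(np.uint8)
o=ctrl.get_obs();T=o['tool_pos'];y=np.radians(-7.1);F=np.array([-np.sin(y),np.cos(y),0]);X=np.array([np.cos(y),np.sin(y),0]);g=o['opening']/2
for h,col in ((0,(0,0,255)),(.035,(255,0,0))):
  for k in (1,-1):
    q=[((proj(p,T+F*k*a+X*b+[0,0,h])-[u-50,v-36]+.5)*8).astype(int) for a,b in [(g,-.0095),(g+.021,-.0095),(g+.021,.0095),(g,.0095)]]
    cv2.polylines(w,[np.array(q)],True,col,1)
cv2.imwrite('pics/s5.png',w)
E
```

```text
[ 0.5171  0.0415  0.0521 -0.1058 -0.2511  0.2047 -0.0439 -0.005   0.0203] [0.    0.    0.    0.243 0.676 0.176 0.009 0.02  0.042]
```

View pics/s5.png

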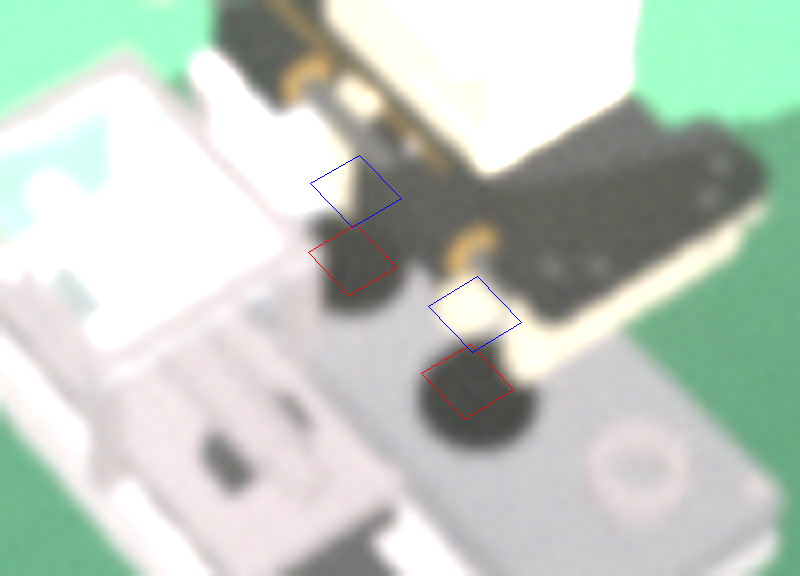

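Both cameras show the cream fingertips about 30 mm higher than the reported TCP, roughly 22 mm above the caps. That agrees with zero force at TCP z = 0.052. I'll open to about 46 mm for centring and keep lowering in steps while watching the force.

Emit:
carry_out:
  deltas:
    - [[0, 0, 0.0, 0, 0.05], [0, 0, 0.0, 0, 0.05], [0, 0, 0.02, 0, 0.05], [0, 0, 0.04, 0, 0.05], [0, 0, 0.04, 0, 0.05]]

```text
clock: 7.9
tool_pos: [0.5165, 0.0413, 0.0434]
orientation: [180.0, 0.1, -7.2]
force: [0.0, -0.4, 0.5]
opening: 0.0457
gripper_force: 0.0
```

```bash
python3 f.py
```

```text
[ 0.5169  0.0414  0.0439 -0.2275 -0.0908  0.4209 -0.0273  0.0099  0.0045] [0.    0.    0.    0.293 0.613 0.399 0.01  0.034 0.014]
```

Emit:
carry_out:
  deltas:
    - [[0, 0, 0.01, 0, 0.05], [0, 0, 0.02, 0, 0.05], [0, 0, 0.02, 0, 0.05]]

```text
clock: 8.35
tool_pos: [0.5169, 0.0414, 0.0399]
orientation: [180.0, 0.0, -7.2]
force: [0.2, -0.2, -0.0]
opening: 0.0461
gripper_force: 0.0
```

Emit:
carry_out:
  deltas:
    - [[0, 0, 0.01, 0, 0.05], [0, 0, 0.02, 0, 0.05], [0, 0, 0.02, 0, 0.05]]

```text
clock: 8.65
tool_pos: [0.5169, 0.0414, 0.0358]
orientation: [180.0, 0.0, -7.2]
force: [-0.2, -0.9, 0.5]
opening: 0.046
gripper_force: 0.0
```

```bash
python3 f.py; python3 en.py e6
```

```text
[ 0.517   0.0415  0.0361 -0.1685 -0.0111 -0.0719 -0.0172 -0.011  -0.0074] [0.    0.    0.    0.76  0.726 0.43  0.027 0.009 0.02 ]
8.8 [0.51710416 0.04151842 0.03614561] [ 1.79995963e+02  1.68330619e-03 -7.18953707e+00] 0.04625071951849564 [-1.06522155  1.00006366 -0.12966042] [0.01975875 0.00059536 0.00491288]
257 238
```

View pics/e6.png

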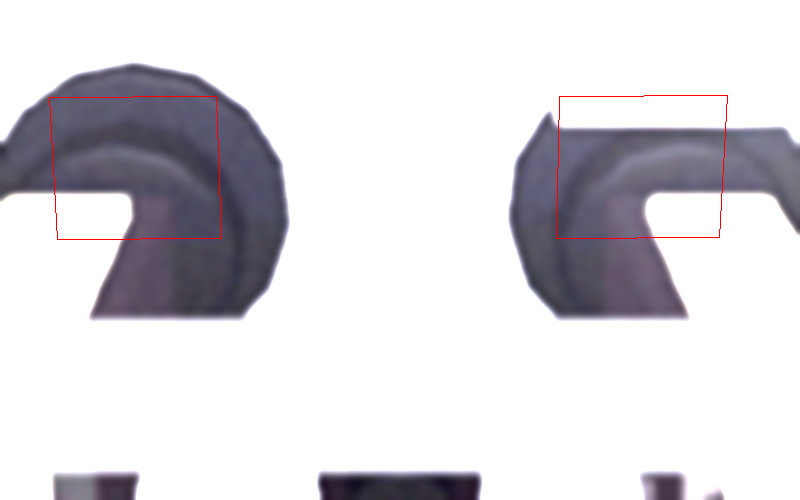

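The wrist view shows the fingertips' lower edges at row ~192, over both caps and laterally centred. The scale puts the tips at z≈0.066, so contact should come at about TCP 0.028. I'm continuing down.

Emit:
carry_out:
  deltas:
    - [[0, 0, 0.015, 0, 0.05], [0, 0, 0.03, 0, 0.05], [0, 0, 0.03, 0, 0.05]]

```text
clock: 9.35
tool_pos: [0.5166, 0.0413, 0.0296]
orientation: [180.0, 0.1, -7.2]
force: [0.0, -0.7, 0.1]
opening: 0.0456
gripper_force: 0.0
```

Emit:
carry_out:
  deltas:
    - [[0, 0, 0.01, 0, 0.05], [0, 0, 0.015, 0, 0.05], [0, 0, 0.015, 0, 0.05]]

```text
clock: 9.65
tool_pos: [0.517, 0.0415, 0.027]
orientation: [180.0, 0.0, -7.2]
force: [-0.3, 0.8, -0.0]
opening: 0.046
gripper_force: 0.0
```

```bash
python3 f.py
```

```text
[ 0.5171  0.0415  0.0272  0.1883  0.032   0.2432 -0.0641 -0.007  -0.0195] [0.    0.    0.    0.225 0.536 0.353 0.023 0.011 0.009]
```

Emit:
carry_out:
  deltas:
    - [[0, 0, 0.005, 0, 0.05], [0, 0, 0.01, 0, 0.05], [0, 0, 0.01, 0, 0.05]]

```text
clock: 10.1
tool_pos: [0.5172, 0.0416, 0.0253]
orientation: [-180.0, -0.0, -7.2]
force: [-1.3, 1.6, 1.8]
opening: 0.046
gripper_force: 1.0
```

```bash
python3 f.py
```

```text
[ 0.5172  0.0416  0.0253 -0.8366  0.5416  2.1922  0.1587  0.2322  0.0274] [0.    0.    0.    0.636 0.367 0.293 0.028 0.028 0.038]
```

Emit:
carry_out:
  deltas:
    - [[0, 0, 0.01, 0, 0.05], [0, 0, 0.015, 0, 0.05], [0, 0, 0.015, 0, 0.05]]

```text
clock: 10.55
tool_pos: [0.5172, 0.0415, 0.0221]
orientation: [-180.0, -0.0, -7.2]
force: [0.7, 0.3, -0.1]
opening: 0.0458
gripper_force: 0.0
```

```bash
python3 f.py
```

```text
[ 0.5171  0.0415  0.022   0.3475  0.238   0.633   0.0579 -0.1053  0.0083] [0.    0.    0.    0.134 0.091 0.191 0.013 0.017 0.024]
```

The force dropped after first contact, so I'm checking whether something was moved before going further.

Run:
```python
from h import *
o=ctrl.get_obs();print(o['clock'],o['tool_pos'],o['orientation'],o['opening'])
for n in ['wrist','scene','top']:
    p=shot(n,n+'7');print(n)
    for k in ['left_top','right_top','ring_gauge','pin_gauge','nest','zero_button','fixture']:
        for r in (ctrl.spot_point(p,k) if k!='zero_button' else ctrl.search_frame(p,k))[:2]:
            print(k,round(r['p'],2),np.round(r['centre'],1),np.round(ray(p,r['centre'],Z[k]),4))
a=cv2.imread('pics/scene0.png').astype(int);b=cv2.imread('pics/scene7.png').astype(int)
u,v=proj(shot('scene'),[.515,.04,.06]).astype(int);print(u,v)
for n,(pt) in dict(ring=(311,207),pin=(255,166),shuttle=(273,203)).items():
    x,y=pt;print(n,np.abs(a-b).max(2)[y-9:y+10:3,x-12:x+13:3])
```

```text
10.7 [0.51710715 0.04151085 0.02198248] [ 1.79998122e+02  3.38146131e-03 -7.19479390e+00] 0.04604159852847948
wrist
zero_button 0.61 [255.5 299.5] [0.4811 0.0453 0.053 ]
fixture 0.72 [256.  162.3] [0.5508 0.036  0.    ]
scene
left_top 0.46 [290.5 192.4] [0.5155 0.0734 0.058 ]
right_top 0.57 [273.8 176.2] [0.5101 0.0099 0.058 ]
ring_gauge 0.68 [306.5 204.5] [0.503  0.1176 0.04  ]
nest 0.74 [254.5 193.6] [0.5829 0.0166 0.06  ]
fixture 0.61 [273.  205.3] [0.545  0.0451 0.    ]
fixture 0.56 [310.2 206.3] [ 0.4778  0.1128 -0.    ]
top
ring_gauge 0.61 [212.2 220.9] [0.5036 0.1222 0.04  ]
ring_gauge 0.22 [120.1 268.9] [0.3798 0.3631 0.04  ]
280 183
ring [[47 23 10  7 10  9  7 13  9]
 [10  8 11  8  8  9  9  8  8]
 [ 9 11  7  9  5  9  8  9  7]
 [ 8 10 11  6 11  9  9  7 10]
 [11  7 10 12  8  9 10  9  7]
 [ 9  3 12  8  6  5 10  9  5]
 [ 7 12  9 11  7  7  8  8 11]]
pin [[14 14 13 12 37 75 47 57 61]
 [27  8 13 11 24 66 61 60 58]
 [11 14 17 10 11  5 65 57 35]
 [11 36 49 41 15 20 17 46 13]
 [12 19 32 49 44 17 20 54 62]
 [26  4 12 12 21 30 13 36 56]
 [13 28 17 16 11  6  9  9 18]]
shuttle [[14 14  7  8  7  9  8 11 94]
 [ 7 17 30 13  9  8 10 10 23]
 [11  8  8  2  9  7 12  5  5]
 [12 11 13 22  5 15 10  7 10]
 [ 6 10  5 12  7 10  1  7  7]
 [61 26 10 12  3 18 16 13  6]
 [ 5  8 13 10 21 65 12 15  9]]
```

Run:
```python
from h import *
p=shot('scene')
for r in ctrl.silhouettes(p,'pin_gauge')[:3]:
    ys,xs=np.where(r['mask']);print('sil scene',r['p'],xs.min(),xs.max(),ys.min(),ys.max(),len(xs))
for X in ([.508,-.0575,.04],[.508,-.0575,.08]): print(proj(p,np.array(X)))
ch=" .:-=+*#%@"
for f in ('scene0','scene7'):
    a=cv2.imread(f'pics/{f}.png');g=cv2.cvtColor(a,cv2.COLOR_BGR2GRAY)
    print(f)
    for y in range(146,186): print(y,''.join(ch[min(9,int(g[y,x])//26)] for x in range(236,312)))
p=shot('wrist','w8')
for r in ctrl.silhouettes(p,'pin_gauge')[:3]:
    ys,xs=np.where(r['mask']);print('sil wrist',r['p'],xs.min(),xs.max(),ys.min(),ys.max(),len(xs))
print(proj(p,np.array([.508,-.0575,.04])),proj(p,np.array([.508,-.0575,.08])))
```

```text
[256.07657432 165.09652542]
[256.04936293 155.17378444]
scene0
146 -------------------------------------------------------------------------===
147 ------------------------------------------------------------------------===+
148 ----------------------------------------------------------------------===+++
149 ---------------------------------------------------------------------===++++
150 --------------------------------------------------------------------===+++++
151 ------------------------------------------------------------------===+++++++
152 --------===---------=------------====----------------------------===++++++++
153 ------=======-----======--------======-------------------------===++++++++++
154 -----====++==----====+==------=========-----------------------===+++++++++++
155 ---====+++++==---==++++==---============---------------------===++++++++++++
156 ====+++++++++==--==++++==-===============-------------------==++++++++++++++
157 ===+++++**++++==-==++++===================-------------------=++++++++++++++
158 +++++*******+++====+++====================------------------=
[... 4805 characters left out ...]
 **##########***###***********+++++++=:::::::::::::::::::::::::::::::::::::::
179 *###########****###********++++++++=-:::::::::::::::::::::::::::::::::::::::
180 #############***###*******++++++++=-::::::::::::::::::::::::::::::::::::::::
181 ####*#########***###*****++++++++=-:::::::::::::::::::::::::::::::::::::::::
182 *##***########***##***+++++++++++=-:::::::::::::::::::::::::::::::::::::::::
183 *******##########****++++*+++++++=-:::::::::::::::::::::::::::::::::::::::::
184 ****++**########***++++++++++++++=-:::::::::::::::::::::::::::::::::::::::::
185 ++*++++**######***+++++++++++++++=--::::----::::::::---:::::::::::::::::::::
[426.30353676 225.71676253] [471.93682821 256.26380685]
```

The pin gauge is hidden behind the gripper in both views. I'll raise the hand briefly and check everything numerically.

Emit:
carry_out:
  deltas:
    - [[0, 0, -0.1, 0, 0.05], [0, 0, -0.25, 0, 0.05], [0, 0, -0.5, 0, 0.05], [0, 0, -0.7, 0, 0.05], [0, 0, -0.7, 0, 0.05]]

```text
clock: 12.65
tool_pos: [0.5208, 0.0425, 0.1681]
orientation: [-179.8, -0.5, -7.1]
force: [0.4, 0.5, -0.1]
opening: 0.0459
gripper_force: 0.0
```

Run:
```python
from h import *
o=ctrl.get_obs();print(o['clock'],o['tool_pos'],o['orientation'],o['opening'],o['force'])
for n in ['wrist','scene','top']:
    p=shot(n,n+'9');print(n)
    for k in ['left_top','right_top','ring_gauge','pin_gauge','nest','zero_button','fixture']:
        for r in (ctrl.spot_point(p,k) if k!='zero_button' else ctrl.search_frame(p,k))[:2]:
            print(k,round(r['p'],2),np.round(r['centre'],1),np.round(ray(p,r['centre'],Z[k]),4))
    for r in ctrl.silhouettes(p,'pin_gauge')[:2]:
        ys,xs=np.where(r['mask']);print('sil',r['p'],xs.min(),xs.max(),ys.min(),ys.max(),len(xs))
    print(proj(p,np.array([.508,-.0575,.04])),proj(p,np.array([.508,-.0575,.08])))
    if n=='wrist':
        g=p['color'].max(2);P=[]
        for X in ([.5185,.0725,.05],[.5107,.009,.05]):
            u,v=proj(p,np.array(X)).astype(int)
            m=np.zeros(g.shape,np.uint8);m[v-32:v+33,u-32:u+33]=(g[v-32:v+33,u-32:u+33]<80)
            N,l,s,c=cv2.connectedComponentsWithStats(m);i=l[v,u];print(s[i],c[i],ray(p,c[i],.047))
```

```text
12.65 [0.52079579 0.04253974 0.16808042] [-179.75961726   -0.54208383   -7.14458821] 0.04594887474922651 [ 0.38398281  0.5167503  -0.06490508]
wrist
left_top 0.76 [224.9 187.9] [0.5207 0.0719 0.058 ]
right_top 0.59 [291.4 190.4] [0.5102 0.008  0.058 ]
ring_gauge 0.7 [177.1 209.4] [0.5002 0.1273 0.04  ]
nest 0.61 [273.1 119.9] [0.5788 0.0184 0.06  ]
zero_button 0.51 [257.9 223.7] [0.4786 0.0447 0.053 ]
fixture 0.92 [254.8 143.1] [0.5549 0.0385 0.    ]
fixture 0.44 [290.9 189.8] [ 0.4965  0.0037 -0.    ]
sil 0.76 349 375 177 198 386
[353.61017804 180.686856  ] [366.78320712 189.68459945]
[ 208  169   37   37 1061] [226.07351555 187.41187559] [0.51871382 0.07202054 0.047     ]
[ 271  170   37   36 1057] [288.9422895  187.32450331] [0.51095165 0.00924197 0.047     ]
scene
left_top 0.48 [292.3 190.9] [0.509  0.0733 0.058 ]
right_top 0.52 [292.3 193.1] [0.5138 0.0779 0.058 ]
right_top 0.43 [272.7 177.2] [0.5143 0.0103 0.058 ]
ring_gauge 0.55 [307.3 205.6] [0.504  0.1211 0.04  ]
nest 0.58 [257.  192.9] [0.5771 0.0193 0.06  ]
zero_button 0.64 [190.4 126. ] [ 0.5525 -0.2772  0.053 ]
fixture 0.85 [272.4 202.1] [0.5392 0.0371 0.    ]
fixture 0.53 [258.  191.3] [ 0.5428 -0.0132  0.    ]
sil 0.71 168 205 114 135 293
sil 0.64 254 258 155 162 33
[256.07657432 165.09652542] [256.04936293 155.17378444]
top
left_top 0.66 [379.7 171.3] [ 0.6303 -0.3343  0.058 ]
left_top 0.42 [230.8 213.8] [0.5189 0.0714 0.058 ]
right_top 0.36 [254.7 216.7] [0.5101 0.008  0.058 ]
ring_gauge 0.38 [213.  217.4] [0.5131 0.12   0.04  ]
fixture 0.96 [246.6 206.1] [0.5509 0.0293 0.    ]
fixture 0.41 [213.9 220.4] [0.5118 0.1206 0.    ]
[278.95119083 218.2950264 ] [279.88385271 215.64513447]
```

Nothing loose has moved, but the nest seems to have shifted about 15 mm along +y, which would mean both buttons were pressed briefly. I'll confirm with brightness profiles along the track.

```bash
cat > prof.py <<'E'
import sys
from h import *
def prof(img,p,z=.06,x=.028):
    y=np.radians(-7.1);F=np.array([-np.sin(y),np.cos(y),0]);X=np.array([np.cos(y),np.sin(y),0])
    O=np.array([.5146,.0407,0])+.035*X
    g=cv2.GaussianBlur(cv2.cvtColor(img,cv2.COLOR_BGR2GRAY),(0,0),1)
    out=[]
    for s in np.arange(-.02,.125,.004):
        u,v=proj(p,O+x*X+s*F+[0,0,z]);out.append(int(g[int(round(v)),int(round(u))]))
    return out
if __name__=='__main__':
    print([int(s) for s in np.arange(-20,125,4)])
    for n in ('scene','top'):
        p=shot(n)
        for k in sys.argv[1:]: print(n+k,prof(cv2.imread(f'pics/{n}{k}.png'),p))
E
python3 prof.py 0 9
```

```text
[-20, -16, -12, -8, -4, 0, 4, 8, 12, 16, 20, 24, 28, 32, 36, 40, 44, 48, 52, 56, 60, 64, 68, 72, 76, 80, 84, 88, 92, 96, 100, 104, 108, 112, 116, 120, 124]
scene0 [136, 136, 136, 135, 134, 134, 133, 130, 132, 131, 131, 133, 135, 135, 134, 136, 137, 134, 121, 102, 99, 119, 129, 134, 136, 137, 137, 137, 123, 142, 144, 146, 147, 136, 135, 124, 97]
scene9 [149, 148, 147, 146, 146, 145, 144, 144, 146, 144, 143, 141, 140, 139, 140, 142, 145, 144, 143, 145, 146, 145, 122, 104, 110, 131, 143, 146, 130, 151, 154, 156, 158, 145, 144, 133, 105]
top0 [156, 147, 138, 135, 133, 129, 123, 113, 111, 132, 132, 136, 140, 143, 144, 110, 77, 61, 62, 62, 62, 62, 62, 62, 62, 62, 62, 62, 62, 62, 59, 48, 45, 66, 88, 88, 88]
top9 [44, 47, 59, 116, 149, 159, 164, 158, 152, 122, 123, 123, 125, 140, 147, 136, 89, 78, 79, 83, 85, 89, 94, 96, 97, 100, 102, 104, 106, 107, 108, 109, 110, 112, 114, 115, 116]
```

A shuttle feature at 58 mm has moved to 73 mm, so the press works and the shuttle caught on a tooth at about 15 mm. I'll press again and hold.

Emit:
carry_out:
  deltas:
    - [[0, 0, 0.2, 0, 0.05], [0, 0, 0.4, 0, 0.05], [0, 0, 0.55, 0, 0.05], [0, 0, 0.64, 0, 0.05], [0, 0, 0.66, 0, 0.05]]

```text
clock: 14.6
tool_pos: [0.5155, 0.0409, 0.028]
orientation: [179.9, 0.2, -7.2]
force: [0.7, -0.6, -0.4]
opening: 0.0463
gripper_force: 0.0
```

Emit:
carry_out:
  deltas:
    - [[0, 0, 0.01, 0, 0.05], [0, 0, 0.025, 0, 0.05], [0, 0, 0.04, 0, 0.05], [0, 0, 0.05, 0, 0.05], [0, 0, 0.05, 0, 0.05]]

```text
clock: 15.1
tool_pos: [0.5181, 0.0419, 0.0211]
orientation: [-179.9, -0.1, -7.2]
force: [-0.3, -0.1, 4.7]
opening: 0.0463
gripper_force: 2.6
```

Emit:
carry_out:
  deltas:
    - [[0, 0, 0.0, 0, 0.05], [0, 0, 0, 0, 0.05], [0, 0, 0, 0, 0.05], [0, 0, 0, 0, 0.05], [0, 0, 0, 0, 0.05]]

```text
clock: 15.6
tool_pos: [0.5181, 0.0419, 0.0212]
orientation: [-179.9, -0.1, -7.2]
force: [0.2, 0.4, 5.4]
opening: 0.0462
gripper_force: 2.5
```

```bash
python3 f.py
cat > s.py <<'E'
import sys
from prof import *
o=ctrl.get_obs();p=shot('scene','scene'+sys.argv[1]);print(o['clock'],prof(cv2.imread(f'pics/scene{sys.argv[1]}.png'),p))
E
python3 s.py 10
```

```text
[ 0.5181  0.0419  0.0212 -0.1203  0.0586  5.3238  0.0303  0.0853  0.0091] [0.    0.    0.    0.769 0.121 0.11  0.023 0.018 0.022]
15.75 [148, 147, 146, 146, 145, 145, 144, 144, 145, 144, 143, 143, 143, 142, 141, 139, 140, 139, 139, 141, 143, 143, 143, 144, 145, 144, 136, 118, 103, 141, 152, 156, 157, 144, 143, 132, 104]
```

The force is now 5.3 N and the shuttle is running. I'll press a little deeper and hold.

Emit:
carry_out:
  deltas:
    - [[0, 0, 0.005, 0, 0.05], [0, 0, 0.01, 0, 0.05], [0, 0, 0.012, 0, 0.05], [0, 0, 0.012, 0, 0.05], [0, 0, 0.012, 0, 0.05]]

```text
clock: 16.3
tool_pos: [0.5181, 0.0419, 0.0189]
orientation: [-179.9, -0.1, -7.2]
force: [-1.1, 0.9, 6.3]
opening: 0.0461
gripper_force: 3.3
```

Emit:
carry_out:
  deltas:
    - [[0, 0, 0.0, 0, 0.05], [0, 0, 0, 0, 0.05], [0, 0, 0, 0, 0.05], [0, 0, 0, 0, 0.05], [0, 0, 0, 0, 0.05]]

```text
clock: 16.8
tool_pos: [0.5181, 0.0419, 0.0189]
orientation: [-179.9, -0.1, -7.2]
force: [-0.7, 0.4, 6.5]
opening: 0.0462
gripper_force: 3.3
```

Emit:
carry_out:
  deltas:
    - [[0, 0, 0.0, 0, 0.05], [0, 0, 0, 0, 0.05], [0, 0, 0, 0, 0.05], [0, 0, 0, 0, 0.05], [0, 0, 0, 0, 0.05]]

```text
clock: 17.3
tool_pos: [0.5181, 0.0419, 0.0189]
orientation: [-179.9, -0.1, -7.2]
force: [-1.0, 0.0, 7.1]
opening: 0.0461
gripper_force: 3.3
```

```bash
python3 f.py; python3 s.py 11
```

```text
[ 0.5181  0.0419  0.0189 -1.0592  0.7633  6.5123  0.0971  0.3245 -0.0181] [0.    0.    0.    0.403 0.701 0.086 0.004 0.02  0.041]
17.45 [150, 149, 148, 147, 146, 145, 144, 145, 147, 147, 146, 145, 145, 144, 144, 143, 145, 144, 144, 144, 143, 142, 143, 142, 141, 140, 141, 143, 145, 142, 143, 145, 145, 130, 107, 87, 76]
```

Emit:
carry_out:
  deltas:
    - [[0, 0, 0.0, 0, 0.05], [0, 0, 0, 0, 0.05], [0, 0, 0, 0, 0.05], [0, 0, 0, 0, 0.05], [0, 0, 0, 0, 0.05]]

```text
clock: 18.0
tool_pos: [0.5181, 0.0419, 0.0189]
orientation: [-179.9, -0.1, -7.2]
force: [-1.0, 0.2, 6.3]
opening: 0.046
gripper_force: 3.3
```

Emit:
carry_out:
  deltas:
    - [[0, 0, 0.0, 0, 0.05], [0, 0, 0, 0, 0.05], [0, 0, 0, 0, 0.05], [0, 0, 0, 0, 0.05], [0, 0, 0, 0, 0.05]]

```text
clock: 18.5
tool_pos: [0.5181, 0.0419, 0.0189]
orientation: [-179.9, -0.1, -7.2]
force: [-0.7, 0.4, 6.8]
opening: 0.0459
gripper_force: 3.3
```

```bash
python3 s.py 12
python3 - <<'E'
from h import *
for n in('scene','wrist'):
    p=shot(n)
    for k in('nest','shaft_mid'):
        for r in ctrl.spot_point(p,k)[:3]: print(n,k,round(r['p'],2),ray(p,r['centre'],.06).round(4))
E
```

```text
18.5 [149, 149, 148, 147, 145, 145, 145, 145, 148, 148, 147, 145, 145, 145, 145, 144, 145, 144, 144, 144, 143, 142, 142, 141, 141, 140, 142, 144, 145, 142, 142, 145, 145, 129, 106, 87, 75]
scene nest 0.71 [0.5905 0.0633 0.06  ]
scene nest 0.46 [0.5836 0.064  0.06  ]
scene shaft_mid 0.91 [0.5823 0.0641 0.06  ]
scene shaft_mid 0.88 [0.7707 0.1445 0.06  ]
scene shaft_mid 0.74 [ 0.6328 -0.1632  0.06  ]
wrist shaft_mid 0.97 [0.5853 0.0629 0.06  ]
```

The shuttle has stopped at the end, with the nest at y ≈ 0.064 (about 62 mm along). I'll press the last bit to full depth, then release both straight up.

Emit:
carry_out:
  deltas:
    - [[0, 0, 0.005, 0, 0.05], [0, 0, 0.01, 0, 0.05], [0, 0, 0.01, 0, 0.05], [0, 0, 0.01, 0, 0.05], [0, 0, 0.01, 0, 0.05]]

```text
clock: 19.35
tool_pos: [0.5181, 0.0418, 0.0177]
orientation: [-179.9, -0.1, -7.2]
force: [-4.1, 0.9, 15.9]
opening: 0.0459
gripper_force: 7.9
```

```bash
python3 f.py; python3 s.py 13
```

```text
[ 5.18100e-01  4.19000e-02  1.77000e-02 -3.93730e+00  1.44000e-01
  1.59211e+01  1.72900e-01  1.59360e+00 -1.42000e-02] [0.    0.    0.    0.683 0.626 0.502 0.04  0.011 0.024]
19.5 [150, 149, 147, 146, 145, 144, 145, 146, 147, 147, 147, 146, 145, 145, 144, 143, 145, 145, 144, 143, 142, 142, 142, 141, 141, 141, 142, 144, 145, 143, 143, 145, 145, 130, 107, 87, 76]
```

Emit:
carry_out:
  deltas:
    - [[0, 0, -0.03, 0, 0.05], [0, 0, -0.1, 0, 0.05], [0, 0, -0.3, 0, 0.05], [0, 0, -0.5, 0, 0.05], [0, 0, -0.7, 0, 0.05]]

```text
clock: 20.05
tool_pos: [0.5167, 0.0414, 0.1576]
orientation: [-180.0, -0.0, -7.2]
force: [0.8, 0.2, 0.3]
opening: 0.0461
gripper_force: 0.0
```

Emit:
carry_out:
  deltas:
    - [[0, 0, -0.1, 0, 0.05], [0, 0, -0.2, 0, 0.05], [0, 0, -0.2, 0, 0.05], [0, 0, -0.2, 0, 0.05]]

```text
clock: 20.45
tool_pos: [0.5171, 0.0416, 0.1962]
orientation: [-179.9, -0.1, -7.2]
force: [0.5, -0.3, -0.7]
opening: 0.0461
gripper_force: 0.0
```

```bash
python3 s.py 14
python3 - <<'E'
from h import *
o=ctrl.get_obs();print(o['tool_pos'],o['force'])
for n in('scene','wrist'):
    p=shot(n)
    for k in('nest','shaft_mid','pin_gauge','ring_gauge','left_top','right_top'):
        for r in ctrl.spot_point(p,k)[:2]: print(n,k,round(r['p'],2),ray(p,r['centre'],Z[k]).round(4))
E
```

```text
20.45 [149, 148, 147, 146, 145, 145, 145, 145, 146, 146, 146, 146, 145, 144, 144, 143, 144, 143, 143, 143, 142, 141, 142, 141, 140, 139, 140, 142, 144, 141, 141, 144, 144, 129, 106, 86, 75]
[0.51663007 0.04149987 0.19539684] [-1.03064583 -0.42112142 -0.86261225]
scene nest 0.95 [0.586  0.0614 0.06  ]
scene shaft_mid 0.76 [ 0.7835 -0.0279  0.06  ]
scene shaft_mid 0.75 [ 0.4152 -0.1411  0.06  ]
scene pin_gauge 0.41 [ 0.5022 -0.0655  0.04  ]
scene pin_gauge 0.2 [0.5568 0.0555 0.04  ]
scene ring_gauge 0.42 [0.5024 0.1246 0.04  ]
scene left_top 0.48 [0.5157 0.0723 0.058 ]
scene left_top 0.26 [0.5868 0.0596 0.058 ]
scene right_top 0.63 [0.518  0.0068 0.058 ]
scene right_top 0.41 [0.4142 0.3804 0.058 ]
wrist nest 0.78 [0.5848 0.0614 0.06  ]
wrist shaft_mid 0.75 [ 0.6095 -0.166   0.06  ]
wrist shaft_mid 0.59 [0.5862 0.0644 0.06  ]
wrist pin_gauge 0.75 [ 0.5062 -0.0576  0.04  ]
wrist pin_gauge 0.28 [0.5066 0.0034 0.04  ]
wrist ring_gauge 0.56 [0.5039 0.1287 0.04  ]
wrist left_top 0.8 [0.5189 0.0709 0.058 ]
wrist right_top 0.58 [0.5108 0.0076 0.058 ]
```

```bash
python3 -c "
from plant import ctrl
print(ctrl.close_job())"
```

```text
the job is handed in; nothing more can be done
None
```

The job is handed in, though the hand-in call returned no verdict. A first trial press let the shuttle out only about 15 mm. The second press held both buttons down until it stopped moving, about 62 mm out by camera. Both buttons were then released and the hand moved clear. The shaft was still in the V-blocks, and the ring and pin gauges had not moved.

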